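Set the blue water-level gauge in the bottle warmer's slot

ROBOT

A 6-joint arm with a two-finger parallel gripper is mounted at the origin on the work surface. World frame = base frame: x ahead of the robot, y to its left, z up, the work surface at z = 0. Lengths are in m, angles in rad, forces in N, time in s.
With the tool pointing down it reaches from about 0.35 to 0.975 m from the base axis. Payload 4.9 kg.
Tool frame: the origin (TCP) lies midway between the tips of the shut fingers; the grasp point (between the pads) lies behind it (manip.tcp_to_grasp is the z of the grasp point in the tool frame, in m); z points along the fingers, y is the direction in which the jaws open and shut (so a half turn about z gives the same grasp; the last joint's range is limited). The gripper opens to 85 mm and grips with 20 to 120 N. Pads are 22 mm wide; open, the fingers measure 114 mm over their backs; the gripper's body (76 mm by 85 mm) begins 54 mm behind the grasp point. The pads swing forward as they close: fully open they stand 13 mm farther back than shut.
Start: joints at [1.077, 0.053, 1.613, -0, 1.476, -0.119], TCP at [0.229, 0.582, 0.198] pointing down, gripper open.
Joint ranges: [-3.01, 3.01], [-1.01, 2.22], [0.06, 2.58], [-1.02, 4.17], [0.09, 2.62], [-3.14, 3.14]. Speed limits (rad/s): [2.57, 2.57, 3.14, 3.14, 3.14, 3.14].

INTERFACE

Orientations are given as a unit quaternion [w, x, y, z].
In Python, from plant import status, vision, order, regions_of, manip gives the robot as it stands. The module is installed in compiled form; this text tells all that it offers.
- The arm moves only by the shell command python3 -m crank 'ROWS'. ROWS is JSON, one flat list of numbers, 5 for each row, row after row: the shift along the tool's x, y, z in mm, then the turn about the tool's z in degrees, then the opening in per cent of the stroke, from 0 (shut) to 100 (fully open). In form: [tx, ty, tz, yaw, fingers, tx, ty, tz, yaw, fingers, ...]. A call has exactly 10 rows; each row is the pose to reach, as a shift and turn from the pose commanded when the call began, along the tool's axes at that moment; what a row does not reach only later rows make up. A row lasts 1/10 s, in which the tool goes at most 50 mm and 8.59 degrees, less where a joint would pass 70% of its speed; a pose out of reach is approached as far as the arm can. A call with a gripper value outside its range is refused whole. The fingers move at their own pace and stop on an object; the grip force is fixed at half the most. Time passes only in rows, so rows that repeat a pose let the fingers close, or fill a call up. It gives the time, the measured TCP pose, the force and the opening at its end, in the units of the state.
- status.state(): the state, without advancing time (a new reading comes with each control period).
- vision.grab_frame(name): name is "side" or "top"; returns (picture, depth): 480x640x3 uint8, red, green, blue; 480x640 float32, m along the optical axis (not along the pixel's ray), 0 where there is no reading.
- vision.get_calibration(name): a dict with "camera_matrix" (3x3 intrinsics, pixels), "R" (3x3) and "t" (3): a world point X has camera coordinates R X + t. Camera axes: x right, y down, z forward; pixel columns grow to the right and rows downward; lengths in m; the calibration is good to about 2 mm. A picture is of the moment at which its call begins. get_calibration takes no time and is no camera call.
- order.job_done(): hands the job in, once; it reports no verdict.
Trained networks look in the newest picture that a camera, given by its name, has taken for a name from the list of things; names that differ only in an ending like _2 or _b are one class to them, and where a whole thing is asked for, a point or a joint stands for the part that bears it (a point fixed in the world has none). Each returns a list of dicts, best first, with "confidence" (0 to 1); they miss things now and then, are a little off and sometimes report something else, mostly with a low value. They report only what shows in the picture. A call takes as long as a camera call. They do not tell look-alikes from the thing itself.
- regions_of(camera, name): "region" (480x640 bool, what is visible of it) and "extent" ([centre column, centre row, width, height] in pixels, round what is visible of it).
The state is a dict: "time": time; "joint_pos": joint angles; "joint_vel": joint speeds; "joint_efforts": joint torques, N m; "tool_pos": TCP position; "tool_rot": TCP orientation; "contact_force": force on the tool from outside, world axes, zero at the start; "ft_torque": the same for the moment, N m; "gripper_width": opening from 0.0 (shut) to 1.0 (fully open).
Only numpy, scipy, OpenCV 4.12 (cv2) and the standard library are available. Lean on these libraries where they do the work, as an engineer would, in place of code of your own. Each camera call takes 0.05 s, during which the arm holds its last target. There are 200 camera calls.

TASK

Take the water-level gauge with the blue handle out of the wooden stand and insert its flat blade, square with the slot, into the slot in the bottle warmer's tank, lowering it in your grip (do not let it drop in) until the collar sits flush on the tank, then let go. Leave the yellow gauge where it is in the stand.

Things in the scene. Friction and masses are not known exactly. Their poses are not given: they have to be found in the camera images.
- blue_grip (a point): Grip point of the loose blue (40-85 g) gauge, same either way round: blue tab 14 (x) x 32 (y) mm, 50 tall, on a collar 44 (x) x 72 (y) x 6 mm; below it a flat steel blade 4 (x) x 26 (y) mm, 60 long. This point: mid-tab, 25 mm below the tab's top, 30 above the collar's top, 36 above its underside, 96 above the blade's tip. z is up; pinch the tab across x, from above.
- slot (a point): Centre of the mouth of the slot in the warmer's white tank, level with its flat top, 110 mm above the counter. Slot 20 mm (x) by 46 mm (y), 70 deep, so the collar stops the blade at 60. z is up. Tank 50 (x) x 90 (y) mm, fixed to the round white warmer (136 mm across, 105 high, open bottle well, black dial on its far side), whose centre is 87 mm along +x from here.
- yellow_grip (a point): Grip point of the yellow gauge, same shape, size and axes as the blue one; it stands in the other slot of the stand and stays there.
- stand: Fixed pale wooden stand, 66 (x) x 196 (y) x 70 mm high, origin under its centre. Two slots in its top, 50 mm either side of the centre along y, each 12 (x) x 36 (y) mm, hold the two gauges upright, blades down and collars on the stand's top; either slot may hold the blue one. Lift a gauge over 60 mm straight up to free it.
Not all that is in view belongs to the job. What is meant by the part that bears blue_grip is not pink, and is the larger of those in its own colour.

How it is judged:
On the way:
1. the blade of the blue gauge is in the tank's slot, within 14 mm of full depth, while the fingers still hold it (x of blue_grip in the frame of slot between -0.012 and 0.012 m and y of blue_grip in the frame of slot between -0.015 and 0.015 m and angle between the x axis of blue_grip and the x axis of slot, either way round below 0.5 rad and contact force between the fingers and gauge_blue above 0.5 N and z of blue_grip in the frame of slot below 0.05 m), for 0.1 s.
At the end, for the whole second after the job is handed in: The blue gauge rests, released, in the slot: grip point 30 to 41 mm above the slot mouth (36 = collar flush), within 12 mm of the slot centre along its x and 15 mm along its y, upright within 7 degrees, turned under 28 degrees from the slot; yellow gauge within 20 mm of its start (x of blue_grip in the frame of slot between -0.012 and 0.012 m and y of blue_grip in the frame of slot between -0.015 and 0.015 m and angle between the x axis of blue_grip and the x axis of slot, either way round below 0.5 rad and z of blue_grip in the frame of slot between 0.03 and 0.041 m and angle between blue_grip's own z axis and vertical below 0.12 rad and linear speed of gauge_blue below 0.02 m/s and distance of yellow_grip from where it was at the start of the episode below 0.02 m); the robot touches nothing.
It fails at once if the yellow gauge is lifted or pushed more than 20 mm from where it started (distance of yellow_grip from where it was at the start of the episode above 0.02 m).
It also fails if it takes over 34 s, if anything falls off the work surface, if the arm or the gripper's body presses on something with over 40 N, if the wrist force passes 120 N, or if a joint passes its speed limit or range.

## Working session

There is one attempt and no reset: what is moved stays moved. The work goes in short steps, Python scripts to look and compute and a shell command to move; the robot and the scene stay as the last step left them, time stands still between calls to the robot, and variables do not carry over. Pictures are saved under pics/ and viewed, on a budget of 10 in all, crops included, one or two more only if the job needs it, and the job is handed in when it is done.

```bash
mkdir -p pics
cat > h.py <<'E'
import numpy as np,cv2
from plant import status,vision,order,regions_of,manip
def grab(n):
    p,d=vision.grab_frame(n); c=vision.get_calibration(n); return p,d,c
def world(d,c):
    K=np.array(c["camera_matrix"]);R=np.array(c["R"]);t=np.array(c["t"])
    v,u=np.mgrid[:480,:640]
    P=np.stack([(u-K[0,2])/K[0,0]*d,(v-K[1,2])/K[1,1]*d,d],-1)
    return (P-t)@R
def save(n,p): cv2.imwrite('pics/'+n,cv2.cvtColor(p,cv2.COLOR_RGB2BGR))
E
python3 - <<'E'
from h import *
s=status.state();print(s['time'],s['tool_pos'],s['tool_rot'],manip.tcp_to_grasp)
for n in("top","side"):
    p,d,c=grab(n);save(n+'1.png',p);W=world(d,c);np.savez(n+'1.npz',p=p,d=d,W=W)
    print(n,-np.array(c["R"]).T@c["t"])
    for k in("blue_grip","yellow_grip","slot","stand"):
        for r in regions_of(n,k)[:4]:
            m=r["region"]&(d>0);print(n,k,round(r["confidence"],2),np.round(r["extent"]),np.round(np.median(W[m],0),3),W[m].min(0).round(3),W[m].max(0).round(3))
E
```

```text
0.0 [0.22845752 0.58101355 0.19648341] [-3.14069306e-04  1.86285027e-01  9.82495229e-01 -9.56859338e-04] -0.0187
top [0.31975396 0.03837372 0.93880344]
top blue_grip 0.83 [264. 312.  39.  33.] [0.351 0.164 0.067] [ 0.323  0.128 -0.002] [0.386 0.218 0.121]
top blue_grip 0.71 [346. 260.  24.  30.] [0.453 0.016 0.046] [ 0.427 -0.006 -0.002] [0.485 0.039 0.082]
top yellow_grip 0.93 [233. 226.  45.  28.] [0.513 0.223 0.077] [0.485 0.189 0.07 ] [0.546 0.268 0.13 ]
top slot 0.89 [438. 208.  79. 106.] [ 0.55  -0.162  0.104] [ 0.452 -0.263 -0.003] [ 0.68  -0.097  0.115]
top stand 0.56 [262. 238. 109.  71.] [0.489 0.178 0.07 ] [0.43  0.079 0.001] [0.575 0.283 0.077]
top stand 0.35 [438. 208.  78. 110.] [ 0.547 -0.162  0.104] [ 0.452 -0.247 -0.003] [ 0.655 -0.098  0.115]
side [0.34897447 0.66982529 0.77805484]
side blue_grip 0.83 [323. 256.  29.  34.] [0.452 0.02  0.044] [ 0.428 -0.044 -0.003] [0.477 0.039 0.079]
side blue_grip 0.67 [377. 332.  40.  63.] [0.35  0.179 0.065] [ 0.318  0.078 -0.005] [0.379 0.208 0.117]
side blue_grip 0.64 [292. 294.  55.  53.] [0.474 0.147 0.075] [0.444 0.097 0.067] [0.509 0.177 0.128]
side yellow_grip 0.83 [252. 344.  54.  59.] [0.511 0.239 0.075] [0.482 0.194 0.069] [0.547 0.27  0.127]
side slot 0.67 [284. 176. 114.  95.] [ 0.54  -0.119  0.081] [ 0.449 -0.374 -0.006] [ 0.678 -0.092  0.112]
side stand 0.97 [270. 343. 118. 137.] [0.488 0.217 0.06 ] [ 0.428  0.037 -0.006] [0.582 0.287 0.125]
```

View pics/top1.png

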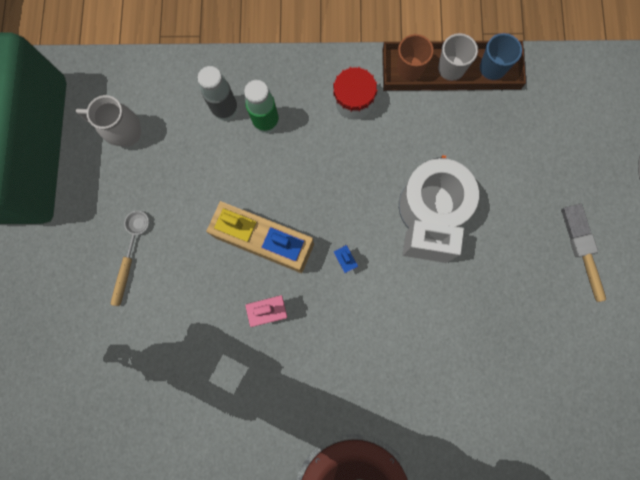

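View pics/side1.png

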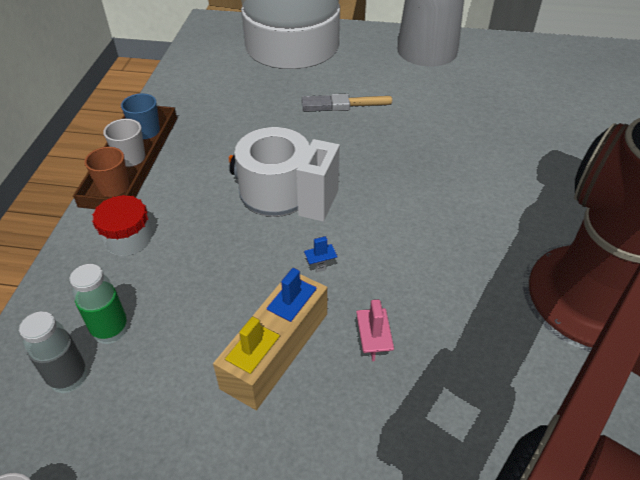

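The top view shows four gauges:
- The large blue one is in the stand at top (283,241), side (292,290).
- A small blue one stands at top (346,259).
- A pink one is at top (266,311).
- The yellow one is in the stand at top (235,224).

By the description I choose the blue one in the stand. The tank slot is at top (438,237). Next I measure the poses and check with a crop.

Run:
```python
from h import *
def rect(n,P):
    r=cv2.minAreaRect((P[:,:2]*1000).astype(np.float32)); b=cv2.boxPoints(r)
    e=[b[1]-b[0],b[2]-b[1]];l=max(e,key=np.linalg.norm)
    print(n,len(P),'c',np.round(r[0],1),'size',np.round(r[1],1),'long dir deg',round(np.degrees(np.arctan2(l[1],l[0]))%180,1),'zmed',np.median(P[:,2]).round(4),'mean',P[:,:2].mean(0).round(4))
for n in("top","side"):
    f=np.load(n+'1.npz');p,W,d=f['p'],f['W'],f['d'];h=cv2.cvtColor(p,cv2.COLOR_RGB2HSV);z=W[...,2]
    near=(np.hypot(W[...,0]-.474,W[...,1]-.147)<.06)&(d>0)
    bl=near&(h[...,0]>100)&(h[...,0]<130)&(h[...,1]>120)
    rect(n+' blue tabtop',W[bl&(z>.122)]);rect(n+' collar',W[bl&(z<.085)&(z>.068)])
    st=(np.hypot(W[...,0]-.49,W[...,1]-.18)<.13)&(d>0)&(z>.062)&(z<.09);rect(n+' stand',W[st])
    w=(W[...,0]>.42)&(W[...,0]<.7)&(W[...,1]<-.08)&(W[...,1]>-.27)&(d>0)
    k=w&(z>.107)&(z<.115);rect(n+' tanktop',W[k])
    k=w&(z>.1)&(z<.1075);P=W[k];
    A=np.c_[P[:,:2],np.ones(len(P))]
    print(n,'warmer',cv2.minEnclosingCircle((P[:,:2]*1000).astype(np.float32)))
p=np.load('top1.npz')['p'];q=np.load('side1.npz')['p']
save('crop.png',np.hstack([cv2.resize(p[190:290,200:370],None,fx=2.3,fy=2.3),cv2.resize(q[225:325,250:420],None,fx=2.3,fy=2.3)]))
```

```text
top blue tabtop 134 c [478.7 135.6] size [31.9 13.7] long dir deg 67.6 zmed 0.1262 mean [0.4783 0.1352]
top collar 552 c [477.7 135.3] size [69.6 40.2] long dir deg 67.5 zmed 0.0767 mean [0.475  0.1342]
top stand 3291 c [451.4 201.2] size [197.  167.2] long dir deg 67.7 zmed 0.072 mean [0.4867 0.1786]
top tanktop 1590 c [ 545.7 -162.2] size [131.5 176.4] long dir deg 170.5 zmed 0.1098 mean [ 0.5107 -0.1563]
top warmer ((542.5953369140625, -160.62928771972656), 95.2853012084961)
side blue tabtop 150 c [476.5 138.3] size [31.2 13.4] long dir deg 68.6 zmed 0.124 mean [0.4763 0.1385]
side collar 815 c [476.6 137.9] size [72.  43.7] long dir deg 67.6 zmed 0.0742 mean [0.4755 0.1465]
side stand 4778 c [450.9 200.9] size [199.3 164.4] long dir deg 67.4 zmed 0.0695 mean [0.4878 0.1965]
side tanktop 645 c [ 481.3 -149.4] size [93.1 50.9] long dir deg 80.6 zmed 0.1083 mean [ 0.482  -0.1473]
side warmer ((540.2884521484375, -159.2845001220703), 95.23820495605469)
```

View pics/crop.png

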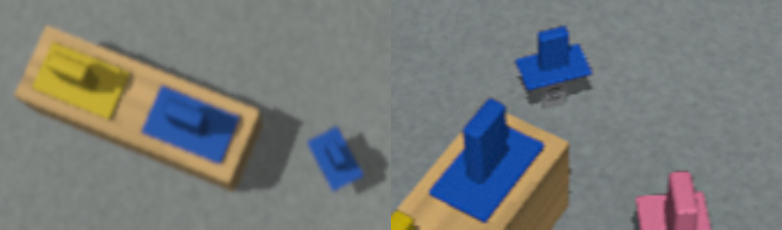

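Blue in the stand is clearly the larger of the two blues (its collar measures 70 x 42 mm). It sits at about (0.4775, 0.137), long axis at 67.7°. The slot is near (0.482, -0.150), long axis at 80.6°. Next I work out the move.

```bash
cat >> h.py <<'E'
from scipy.spatial.transform import Rotation as Ro
def go(x,y,z,jaw):
    s=status.state();q=s['tool_rot'];R=Ro.from_quat([q[1],q[2],q[3],q[0]]).as_matrix()
    d=R.T@(np.array([x,y,z])-s['tool_pos'])*1000
    cur=np.degrees(np.arctan2(R[1,1],R[0,1]))
    print('t',round(s['time'],2),'tcp',np.round(s['tool_pos'],4),'jaw',cur.round(1),'tilt',R[:,2].round(3),'F',np.round(s['contact_force'],1),'w',round(s['gripper_width'],3),'q',np.round(s['joint_pos'],2))
    print('shift mm',d.round(1),'yaw',round(-((jaw-cur+180)%360-180),1))
E
python3 -c "
from h import *
go(.4775,.137,.19,-22.3)"
```

```text
t 0.5 tcp [0.2288 0.5816 0.1977] jaw 68.5 tilt [-0. -0. -1.] F [ 0.3  0.1 -0.3] w 1.0 q [ 1.08  0.05  1.61  0.    1.48 -0.12]
shift mm [-394.2 -322.7    7.7] yaw 90.8
```

```bash
python3 -m crank '[-38,-31,0,8,100,-76,-62,0,16,90,-114,-93,0,24,80,-152,-124,0,32,70,-190,-155,0,40,60,-228,-186,0,48,60,-266,-217,0,56,60,-304,-248,2,64,60,-342,-279,4,72,60,-380,-310,7,80,60]'; python3 -c "
from h import *
go(.4775,.137,.19,-22.3)"
```

```text
time: 1.5
tool_pos: [0.4698, 0.1522, 0.1913]
tool_rot: [0.0, 0.776, 0.631, 0.001]
contact_force: [0.1, 0.3, 0.2]
gripper_width: 0.603
t 1.5 tcp [0.4698 0.1522 0.1913] jaw -11.8 tilt [ 0.002  0.    -1.   ] F [0.1 0.3 0.2] w 0.603 q [ 0.16 -0.27  1.92  0.    1.49  0.37]
shift mm [-13.3  10.7   1.3] yaw 10.5
```

```bash
python3 -m crank '[-7,5,1,5,60,-13,11,1,10.5,60,-13,11,10,10.5,60,-13,11,20,10.5,60,-13,11,30,10.5,60,-13,11,30,10.5,60,-13,11,30,10.5,60,-13,11,30,10.5,60,-13,11,30,10.5,60,-13,11,30,10.5,60]'
python3 - <<'E'
from h import *
go(.4775,.137,.09,-22.3)
p,d,c=grab('side');a=cv2.resize(p[190:370,190:400],None,fx=1.9,fy=1.9)
p,d,c=grab('top');b=cv2.resize(p[150:330,190:400],None,fx=1.9,fy=1.9)
save('pick.png',np.hstack([a,b]))
E
```

```text
time: 2.5
tool_pos: [0.4774, 0.1392, 0.1612]
tool_rot: [0.0, 0.829, 0.559, 0.0]
contact_force: [0.3, 0.3, -1.3]
gripper_width: 0.6
t 2.5 tcp [0.4774 0.1392 0.1612] jaw -22.0 tilt [ 0.001  0.    -1.   ] F [ 0.3  0.3 -1.3] w 0.6 q [ 0.13 -0.24  1.94 -0.    1.43  0.52]
shift mm [-2.   0.9 71.2] yaw 0.3
```

View pics/pick.png

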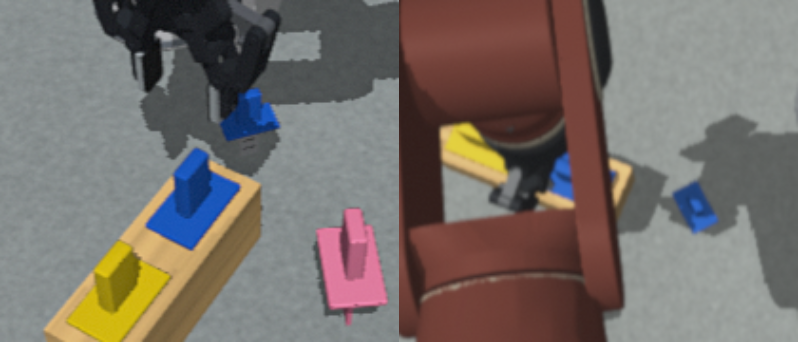

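Side crop: the fingertips at (148,88) and (222,120) straddle the blue tab (195,155), and the jaws are aligned. I descend and close.

```bash
python3 -m crank '[-2,1,15,0,60,-2,1,30,0,60,-2,1,45,0,60,-2,1,55,0,60,-2,1,63,0,60,-2,1,69,0,60,-2,1,71,0,60,-2,1,71,0,60,-2,1,71,0,30,-2,1,71,0,0]'; python3 -m crank '[0,0,0,0,0,0,0,0,0,0,0,0,0,0,0,0,0,0,0,0,0,0,0,0,0,0,0,0,0,0,0,0,0,0,0,0,0,-3,0,0,0,0,-8,0,0,0,0,-15,0,0]'; python3 -c "
from h import *
go(.4775,.137,.22,-22.3)"
```

```text
time: 3.6
tool_pos: [0.4778, 0.1369, 0.0904]
tool_rot: [0.0, 0.829, 0.559, 0.001]
contact_force: [-0.6, 0.1, -0.5]
gripper_width: 0.271
time: 4.6
tool_pos: [0.4766, 0.1367, 0.1042]
tool_rot: [-0.0, 0.829, 0.559, -0.001]
contact_force: [0.4, 0.4, -0.3]
gripper_width: 0.121
t 4.6 tcp [0.4766 0.1367 0.1042] jaw -22.0 tilt [-0.002 -0.    -1.   ] F [ 0.4  0.4 -0.3] w 0.121 q [ 0.13 -0.18  2.   -0.    1.33  0.51]
shift mm [   0.5    0.6 -115.8] yaw 0.3
```

```bash
python3 -m crank '[0,0,-12,0,0,0,0,-27,0,0,0,0,-42,0,0,0,0,-57,0,0,0,0,-72,0,0,0,0,-87,0,0,0,0,-102,0,0,0,0,-115,0,0,0,0,-125,0,0,0,0,-125,0,0]'
python3 - <<'E'
from h import *
go(.482,-.150,.225,-9.4)
p,d,c=grab('side');a=cv2.resize(p[100:400,180:430],None,fx=1.9,fy=1.9)
save('lift.png',a);W=world(d,c);h=cv2.cvtColor(p,cv2.COLOR_RGB2HSV)
m=(d>0)&(h[...,0]>100)&(h[...,0]<130)&(h[...,1]>120)&(W[...,2]>.12)
P=W[m];print(len(P),np.median(P,0),P.min(0),P.max(0));k=abs(P[:,2]-np.median(P[:,2]))<.012
print(np.histogram(P[:,2],20))
print(cv2.minAreaRect((P[k][:,:2]*1000).astype(np.float32)))
E
```

```text
time: 5.6
tool_pos: [0.4782, 0.137, 0.2318]
tool_rot: [0.001, 0.829, 0.559, 0.001]
contact_force: [0.1, -0.5, -0.2]
gripper_width: 0.123
t 5.6 tcp [0.4782 0.137  0.2318] jaw -22.0 tilt [ 0.003  0.    -1.   ] F [ 0.1 -0.5 -0.2] w 0.123 q [ 0.13 -0.28  1.86  0.    1.56  0.51]
shift mm [-264.7  110.9    6.7] yaw -12.6
1560 [0.47491925 0.14942035 0.21608603] [0.44015409 0.10188802 0.17846576] [0.50964982 0.2008422  0.52514586]
(array([   2,   54, 1056,  200,  182,   46,    0,    0,    1,    0,    2,
          2,    0,    0,    2,    0,    8,    0,    0,    5]), array([0.17846576, 0.19579977, 0.21313377, 0.23046778, 0.24780178,
       0.26513579, 0.28246979, 0.2998038 , 0.3171378 , 0.33447181,
       0.35180581, 0.36913982, 0.38647382, 0.40380783, 0.42114183,
       0.43847584, 0.45580984, 0.47314385, 0.49047785, 0.50781186,
       0.52514586]))
((477.15899658203125, 137.90061950683594), (72.28703308105469, 44.37074279785156), 67.81944274902344)
```

View pics/lift.png

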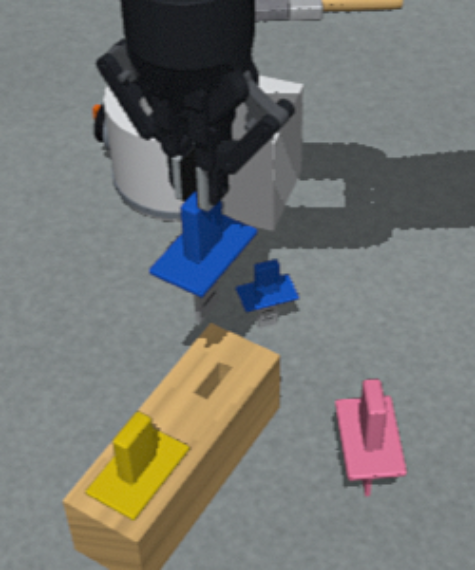

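The gauge is held upright. Seen from the side, the collar is at (0.477, 0.138), long axis at 67.8°, and the yellow gauge is untouched. I carry it across to the tank.

```bash
python3 -m crank '[-15,6,0,-1,0,-45,19,0,-2,0,-82,34,0,-4,0,-119,50,0,-6,0,-156,65,0,-8,0,-193,81,0,-10,0,-228,95,0,-12,0,-250,105,0,-12.7,0,-265,111,0,-12.7,0,-265,111,0,-12.7,0]';  python3 -m crank '[0,0,0,0,0,0,0,0,0,0,0,0,3,0,0,0,0,6,0,0,0,0,9,0,0,0,0,12,0,0,0,0,15,0,0,0,0,18,0,0,0,0,18,0,0,0,0,18,0,0]'
python3 - <<'E'
from h import *
go(.4823,-.1503,.13,-9.4)
p,d,c=grab('side');a=cv2.resize(p[90:260,200:400],None,fx=2,fy=2)
W=world(d,c);h=cv2.cvtColor(p,cv2.COLOR_RGB2HSV);z=W[...,2]
m=(d>0)&(h[...,0]>100)&(h[...,0]<130)&(h[...,1]>120)&(z>.12)&(z<.3)&(abs(W[...,0]-.48)<.07)&(abs(W[...,1]+.15)<.09)
P=W[m];zc=np.median(P[:,2]);k=abs(P[:,2]-zc)<.008
print('collar z',zc,cv2.minAreaRect((P[k][:,:2]*1000).astype(np.float32)))
w=(W[...,0]>.43)&(W[...,0]<.52)&(W[...,1]<-.08)&(W[...,1]>-.22)&(z>.106)&(z<.113);print('tank',w.sum(),cv2.minAreaRect((W[w][:,:2]*1000).astype(np.float32)))
p,d,c=grab('top');b=cv2.resize(p[140:310,360:560],None,fx=2,fy=2);save('over.png',np.hstack([a,b]))
E
```

```text
time: 6.65
tool_pos: [0.4806, -0.1516, 0.2287]
tool_rot: [-0.001, 0.763, 0.647, -0.0]
contact_force: [-0.5, 0.8, -0.0]
gripper_width: 0.118
time: 7.65
tool_pos: [0.481, -0.1505, 0.2116]
tool_rot: [-0.0, 0.762, 0.648, -0.0]
contact_force: [-0.2, -0.3, -1.0]
gripper_width: 0.119
t 7.65 tcp [ 0.481  -0.1505  0.2116] jaw -9.3 tilt [-0.  0. -1.] F [-0.2 -0.3 -1. ] w 0.119 q [-0.45 -0.25  1.87 -0.    1.52 -0.29]
shift mm [ 0.4  1.2 81.6] yaw 0.1
collar z 0.195836930870708 ((479.70233154296875, -148.15621948242188), (74.9157943725586, 44.77641296386719), 81.37259674072266)
tank 709 ((484.3563537597656, -150.4402313232422), (94.49622344970703, 57.61823654174805), 80.70674133300781)
```

View pics/over.png

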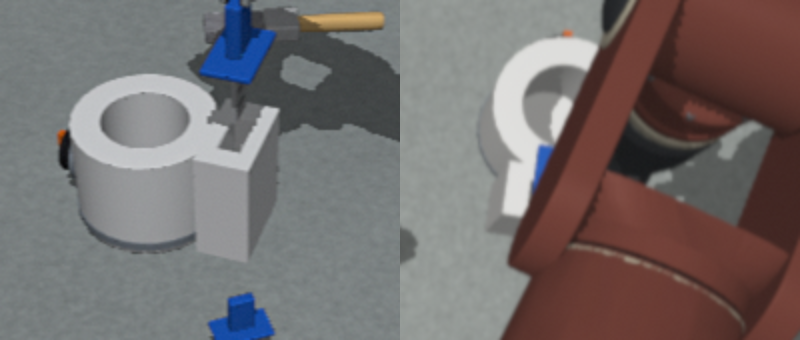

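Side crop: the blade hangs over the slot mouth (240,130), and the collar and tank centres agree within about 3 mm. I nudge it and lower it.

```bash
python3 -m crank '[-1,1.5,7,0,0,-1,1.5,14,0,0,-1,1.5,21,0,0,-1,1.5,28,0,0,-1,1.5,35,0,0,-1,1.5,42,0,0,-1,1.5,49,0,0,-1,1.5,55,0,0,-1,1.5,60,0,0,-1,1.5,60,0,0]'
python3 - <<'E'
from h import *
go(.4823,-.1503,.1304,-9.4)
p,d,c=grab('side');save('in.png',cv2.resize(p[90:260,200:400],None,fx=3,fy=3))
E
```

```text
time: 8.75
tool_pos: [0.4819, -0.1514, 0.1507]
tool_rot: [-0.001, 0.762, 0.648, -0.0]
contact_force: [-0.3, 0.0, -1.0]
gripper_width: 0.122
t 8.75 tcp [ 0.4819 -0.1514  0.1507] jaw -9.3 tilt [-0.001  0.001 -1.   ] F [-0.3  0.  -1. ] w 0.122 q [-0.45 -0.2   1.94 -0.    1.41 -0.29]
shift mm [ 1.2  0.2 20.3] yaw 0.1
```

View pics/in.png

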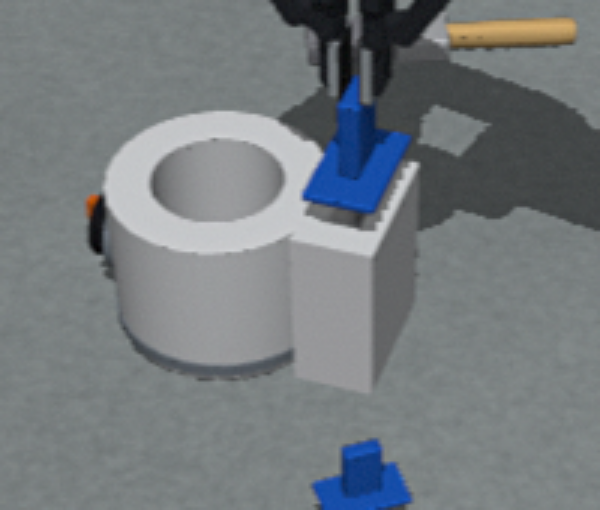

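The blade is inside the slot, with the collar at (357,172) about 20 mm above the tank and no contact force. I lower the rest slowly in the grip.

```bash
python3 -m crank '[0,0,4,0,0,0,0,8,0,0,0,0,11,0,0,0,0,14,0,0,0,0,16,0,0,0,0,17,0,0,0,0,18,0,0,0,0,19,0,0,0,0,19,0,0,0,0,19,0,0]'
python3 - <<'E'
from h import *
go(.4823,-.1503,.1304,-9.4)
E
```

```text
time: 9.8
tool_pos: [0.4824, -0.1517, 0.1328]
tool_rot: [0.0, 0.762, 0.648, 0.0]
contact_force: [-0.2, 0.4, 0.6]
gripper_width: 0.121
t 9.8 tcp [ 0.4824 -0.1517  0.1328] jaw -9.3 tilt [ 0. -0. -1.] F [-0.2  0.4  0.6] w 0.121 q [-0.45 -0.19  1.95 -0.    1.38 -0.29]
shift mm [ 1.4 -0.4  2.4] yaw 0.1
```

```bash
python3 -m crank '[0,0,0.5,0,0,0,0,1,0,0,0,0,1.5,0,0,0,0,2,0,0,0,0,2.5,0,0,0,0,2.5,0,0,0,0,2.5,0,0,0,0,2.5,0,0,0,0,2.5,0,0,0,0,2.5,0,0]'
python3 - <<'E'
from h import *
go(.4823,-.1503,.1304,-9.4)
p,d,c=grab('side');save('low.png',cv2.resize(p[90:260,200:400],None,fx=3,fy=3))
E
```

```text
time: 10.8
tool_pos: [0.4825, -0.1517, 0.1306]
tool_rot: [0.0, 0.762, 0.648, 0.0]
contact_force: [-1.8, 0.1, 4.8]
gripper_width: 0.12
t 10.8 tcp [ 0.4825 -0.1517  0.1306] jaw -9.3 tilt [ 0. -0. -1.] F [-1.8  0.1  4.8] w 0.12 q [-0.45 -0.19  1.95 -0.    1.37 -0.29]
shift mm [ 1.4 -0.4  0.2] yaw 0.1
```

View pics/low.png

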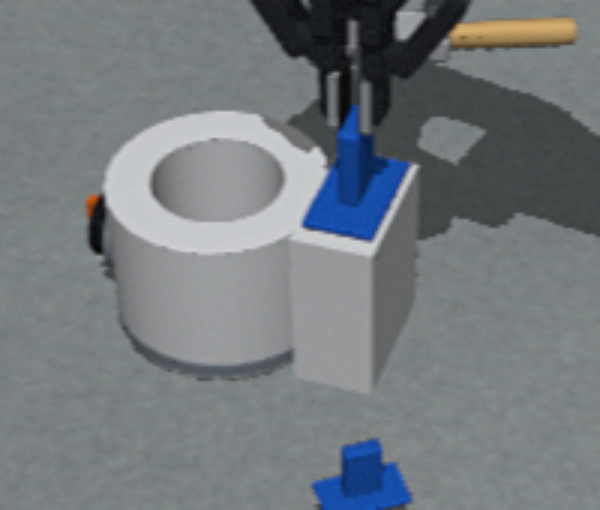

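The collar is flush on the tank top with a 4.8 N contact force. I release and retreat.

```bash
python3 -m crank '[0,0,0,0,20,0,0,0,0,35,0,0,0,0,50,0,0,0,0,50,0,0,0,0,50,0,0,-5,0,50,0,0,-15,0,50,0,0,-30,0,50,0,0,-50,0,50,0,0,-75,0,50]'; python3 -m crank '[0,0,-20,0,50,0,0,-40,0,50,0,0,-40,0,50,0,0,-40,0,50,0,0,-40,0,50,0,0,-40,0,50,0,0,-40,0,50,0,0,-40,0,50,0,0,-40,0,50,0,0,-40,0,50]'
python3 - <<'E'
from h import *
p,d,c=grab('side');save('end.png',p)
W=world(d,c);h=cv2.cvtColor(p,cv2.COLOR_RGB2HSV);z=W[...,2]
m=(d>0)&(h[...,0]>100)&(h[...,0]<130)&(h[...,1]>120)&(z>.1)&(z<.3)&(abs(W[...,0]-.48)<.07)&(abs(W[...,1]+.15)<.09)
P=W[m];zc=np.median(P[:,2])
for n,k in(('collar',abs(P[:,2]-zc)<.006),('tabtop',P[:,2]>P[:,2].max()-.006)): print(n,np.median(P[k][:,2]),cv2.minAreaRect((P[k][:,:2]*1000).astype(np.float32)))
E
```

```text
time: 11.85
tool_pos: [0.4822, -0.1516, 0.2067]
tool_rot: [-0.0, 0.762, 0.648, -0.0]
contact_force: [0.8, -0.2, 0.3]
gripper_width: 0.503
time: 12.85
tool_pos: [0.4824, -0.1516, 0.2451]
tool_rot: [-0.0, 0.762, 0.648, -0.0]
contact_force: [0.1, -1.0, -0.3]
gripper_width: 0.502
collar 0.1140787061588101 ((481.67083740234375, -149.87359619140625), (75.2137222290039, 43.03730392456055), 80.27044677734375)
tabtop 0.2860627125164997 ((503.62554931640625, -149.67010498046875), (3.2233917713165283, 0.0), -109.43840026855469)
```

View pics/end.png

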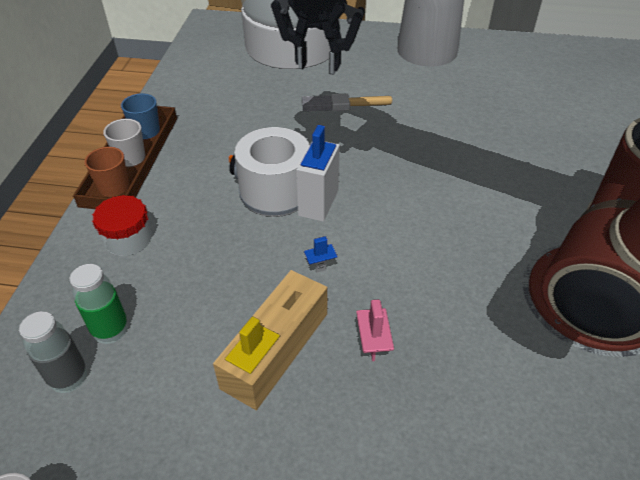

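The blue gauge sits flush in the tank at (318,150). The gripper is clear, and yellow is still in the stand at (252,345). I hand the job in.

```bash
python3 -c "
from plant import order;print(order.job_done())"
```

```text
the job is handed in; nothing more can be done
None
```

I took the larger blue gauge out of the stand, lowered it in the grip into the tank's slot, released it there and handed the job in. The arm's clock read about 13 s of the 34 s allowed; no verdict was reported.

- **Seating:** the force on the wrist rose to 4.8 N as the collar touched down, with the fingers still holding. After release the side camera put the collar top at z ≈ 0.114 m (about 0.116 expected; this camera reads 1–2 mm low).
- **Position and angle:** the collar centre was within about 1 mm of the tank centre that the same camera measured at the start. The collar's long axis was at 80.3° against the tank's 80.6°.
- **Yellow gauge:** it is still in the stand, and I saw no movement in the last picture.
- **Check that failed:** the final tab-top measurement (z ≈ 0.286 m) picked up stray pixels, so I judged uprightness from the flush collar and the last picture.
- **Small disagreement:** the two cameras differed by 2–3 mm on positions, well within the fit.

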